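# Level the spice shelf and keep the spirit level pressed on it

### The job

The narrow spice shelf on the table stands crooked: first set the yellow spirit level lengthwise on the free part of its wooden board and let go, then turn the black knob of the levelling foot clockwise until the bubble rests between the two black lines of the vial and take your hand off the knob. Then press the level down on the board from above with about 10 N, the bubble still between the lines, and finish while holding it pressed like that, so that the lock nut can be tightened. Do not shift the mug or the spice jars.

Things in the scene. Friction and masses are not known exactly. Their poses are not given: they have to be found in the camera images.
- level_center (a point): Centre of the yellow spirit level, half-way up: a loose bar 26 mm wide (x), 150 long (y), 42 high (z), 0.18 kg, on the table left of the shelf, flat underside down. Flat sides up to 34 mm: grasp across the 26 mm. A 62 mm gap mid-top holds the green vial (its top at 40 mm); the end blocks, 31 to 75 mm from the middle, are flat at 42 mm. Press on either. It may lie on the shelf either way round.
- level_bubble (a joint): Position (m) of the pale 14 mm bubble in the green vial along the level's own y axis, 0 in the middle. It floats to the higher end, 3 mm for each 0.01 rad of tilt, at most 18 mm, and settles in about 1 s. The two black lines stand 10 mm either side of the middle: the bubble is between them within +-3 mm.
- spice_shelf: Wooden board 325 mm long (its y), 60 wide (its x), 14 thick; z is the normal of its top. It is pivoted at its origin, in the board's mid-thickness near its left (+y) end, 85 mm above the table; its right end with the knob is too low at the start (tilt 0.02 to 0.06 rad). Below it a white steel base 80 by 330 mm, fixed to the table.
- shelf_spot (a point): Middle of the free part of the board, on its top face, 105 mm from the pivot towards the knob: the place for the middle of the level. Axes as the board's (y along it towards the pivot, z its normal). The level lies along the board, its middle within 50 mm of this point along the board and 18 mm across.
- knob_grip (a point): Point to grip on the black knob at the board's right end, on its axis, 280 mm from the pivot: a 48 mm disc with an upright bar on it, 46 mm long (this point's x), 14 mm thick (its y). The bar's top is 12 mm above this point, the disc's top face 22 mm below. Grip the bar across its 14 mm.
- foot_knob (a joint): Turn of the knob (rad), growing clockwise seen from above, stops at 0 and 4.7; 0.2 to 1.5 at the start, board level near 2.4. Each rad raises the right end, and the knob with it, by 7 mm (0.025 rad of tilt). Friction 0.13 N m: it stays where it is left, also while the level is pressed with up to 25 N.
- table_mug: white spotted mug, about 80 mm across and 91 high, handle to its -y; origin at its underside. A bystander.
- spice_1: glass spice jar with red cap, 45 mm across, 106 high, behind the shelf; origin at its underside. A bystander.
- spice_4: glass spice jar with a red cap and dark label, 45 mm across, 106 high, behind the shelf; origin at its underside. A bystander.
- spice_low_2: glass spice jar with green cap, 45 mm across, 97 high, behind the shelf; origin at its underside. A bystander.
There are look-alikes about, which are no part of the job. Of the things that look like the part that bears level_center, take the one that is farthest to the robot's left at the start.

How it is judged:
By the outcome, as a careful person would: the job done as asked, in the order asked, and still so for the second after the job is handed in, while the arm keeps its last pose, push and grip.
It also fails if it takes over 72 s, if anything falls off the work surface, if the arm or the gripper's body presses on something with over 40 N, if the wrist force passes 120 N, or if a joint passes its speed limit or range.

### The arm

A 7-joint arm with a two-finger parallel gripper is mounted at the origin on a cart in front of the work surface, level with it; the furniture and walls round the work are solid. World frame = base frame: x ahead of the robot, y to its left, z up, the work surface at z = 0. Lengths are in m, angles in rad, forces in N, time in s.
With the tool pointing down it reaches from about 0.35 to 0.9 m from the base axis. Payload 19.9 kg.
Tool frame: the origin (TCP) lies midway between the tips of the shut fingers; the grasp point (between the pads) lies 19 mm behind it; x points along the fingers, z is the direction in which the jaws open and shut, and the axes are right-handed (so a half turn about x gives the same grasp; the last joint's range is limited). The gripper opens to 85 mm and grips with 20 to 120 N. Pads are 22 mm wide; open, the fingers measure 114 mm over their backs; the gripper's body (76 mm by 85 mm) begins 54 mm behind the grasp point. The pads swing forward as they close: fully open they stand 13 mm farther back than shut.
Start: joints at [-1.381, 0.417, -0.01, 1.614, 0.005, 1.111, -0.053], TCP at [0.143, 0.608, 0.231] pointing down, gripper open.
Joint ranges: [-2.81, 2.81], [-0.39, 2.02], [-1.27, 1.25], [0.06, 2.57], [-1.19, 4.33], [0.19, 2], [-2.82, 2.82]. Speed limits (rad/s): [1.89, 1.89, 2.39, 2.39, 3.01, 3.01, 3.01].

### API

Orientations are given as a 3x3 rotation matrix whose columns are the frame's x, y, z axes.
In Python, from workcell import robot, cams gives the robot as it stands.
- The arm moves only by the tool play_rows, never from a script. Its argument "plan" is a list of rows, each an object with "dp": the shift along the world's x, y, z in cm, a list of three; "dr": the turn, a rotation vector about the world's x, y, z in degrees, a list of three. In form: [{"dp": [tx, ty, tz], "dr": [rx, ry, rz]}, ...]. A call has exactly 10 rows; each row shifts and turns the commanded pose from where the row before left it; what a row does not reach is not made up. A row lasts 1/8 s, in which the tool goes at most 62.5 mm and 10.7 degrees, less where a joint would pass 70% of its speed; a pose out of reach is approached as far as the arm can. A call is refused whole if a number of a shift passes 6.25 or a number of a turn 10.7, either way. A call with a gripper value outside its range is refused whole. "jaw" is the opening, from 0 (shut) to 1 (fully open), set as the call begins (left out, the last holds). The fingers move at their own pace and stop on an object; "squeeze" is the grip in N (left out, the last holds). Time passes only in rows, so rows that do not move let the fingers close, or fill a call up. It gives the time, the measured TCP pose, the force and the opening at its end, in the units of the state.
- robot.get_state(): the state, without advancing time (a new reading comes with each control period).
- cams.get_image(name): name is "scene" or "top" or "wrist"; returns a dict with "frame" (480x640x3 uint8, blue, green, red), "camera_matrix" (3x3 intrinsics, pixels), "xyz" and "rotation" of the camera in the world. Camera axes: x right, y down, z forward; pixel columns grow to the right and rows downward; lengths in m; the calibration is good to about 2 mm. A picture is of the moment at which its call begins. There is no depth.
- robot.finish_job(): hands the job in, once; it reports no verdict.
The state is a dict: "clock": time; "joints": joint angles; "qvel": joint speeds; "joint_efforts": joint torques, N m; "ee_pos": TCP position; "orientation": TCP orientation; "wrist_force": force on the tool from outside, world axes, zero at the start; "torque": the same for the moment, N m; "grip_width": finger opening in m.
Only numpy, scipy, OpenCV 4.12 (cv2) and the standard library are available. Lean on these libraries where they do the work, as an engineer would, in place of code of your own. Each camera call takes 0.05 s, during which the arm holds its last target. There are 200 camera calls.

## Working session

There is one attempt and no reset: what is moved stays moved. The work goes in short steps, Python scripts to look and compute and a tool call to move; the robot and the scene stay as the last step left them, time stands still between calls to the robot, and variables do not carry over. Pictures are saved under pics/ and viewed, about 8 in all and at most 12, crops included, and the job is handed in when it is done.

Besides the shell and the picture viewer there is one more tool, called after ">>>" as name(argument=value, ...), one argument or row to a line, values as JSON. play_rows: Moves the arm, as the interface text tells. Its arguments: {"type":"object","properties":{"plan":{"type":"array","items":{"type":"object","properties":{"dp":{"type":"array","items":{"type":"number"}},"dr":{"type":"array","items":{"type":"number"}}}}},"jaw":{"type":"number"},"squeeze":{"type":"number"}},"required":["plan"]}

```bash
mkdir -p pics
cat > h.py <<'E'
import sys; sys.path.insert(0,'.')
import numpy as np, cv2
from workcell import robot, cams
def grab(n,f=None):
    d=cams.get_image(n); d={k:(np.array(v) if k!='frame' else v) for k,v in d.items()}
    if f: cv2.imwrite('pics/'+f,d['frame'])
    return d
def ray(d,u,v):
    r=d['rotation']@np.linalg.inv(d['camera_matrix'])@np.array([u,v,1.]); return d['xyz'],r/np.linalg.norm(r)
def onz(d,u,v,z):
    o,r=ray(d,u,v); return o+r*(z-o[2])/r[2]
def proj(d,p):
    q=d['camera_matrix']@(d['rotation'].T@(np.array(p)-d['xyz'])); return q[:2]/q[2]
def tri(d1,p1,d2,p2):
    o1,r1=ray(d1,*p1);o2,r2=ray(d2,*p2)
    t=np.linalg.lstsq(np.c_[r1,-r2],o2-o1,rcond=None)[0]
    a,b=o1+t[0]*r1,o2+t[1]*r2; return (a+b)/2,np.linalg.norm(a-b)
def blobs(d,lo,hi,amin=60):
    m=cv2.inRange(cv2.cvtColor(d['frame'],cv2.COLOR_BGR2HSV),lo,hi)
    for c in cv2.findContours(m,cv2.RETR_EXTERNAL,cv2.CHAIN_APPROX_NONE)[0]:
        if cv2.contourArea(c)>amin: yield c
E
python3 - <<'E'
from h import *
np.set_printoptions(precision=3,suppress=True)
a=grab('scene','s0.png');b=grab('top','t0.png')
for n,d in(('s',a),('t',b)):
    print(n,d['xyz'],d['rotation'].tolist(),d['camera_matrix'][0])
    for c in blobs(d,(20,100,100),(35,255,255)):print(cv2.minAreaRect(c),cv2.contourArea(c))
s=robot.get_state();print(s)
E
```

```text
s [0.159 0.631 1.002] [[-0.816572511350699, -0.46591503080813457, 0.3407822145791467], [-0.5770253096135426, 0.6426317183548371, -0.5040498652213926], [0.01584694834369726, -0.6082332271681348, -0.7936001610362916]] [527.146   0.    326.071]
((291.3568420410156, 357.70477294921875), (17.408729553222656, 67.20852661132812), 43.090843200683594) 880.0
((393.4128723144531, 315.3789978027344), (16.007116317749023, 59.30636978149414), 43.91907501220703) 778.0
((309.5, 150.0), (10.0, 17.0), 90.0) 119.5
t [0.423 0.038 1.318] [[0.02738168637441063, -0.9948238707994179, 0.09785555343953033], [-0.9996185906647127, -0.02760194798917957, -0.0008975882665934913], [0.0035939461302469554, -0.09779365293752955, -0.9952002235712908]] [525.759   0.    312.12 ]
((10.0, 458.5), (23.0, 20.0), 90.0) 357.0
((433.0, 442.5), (73.0, 72.0), 90.0) 4418.5
((11.944541931152344, 409.8309631347656), (25.10321807861328, 28.64181137084961), 2.385944128036499) 523.0
((181.00003051757812, 344.5), (10.28591251373291, 21.466251373291016), 26.56505012512207) 93.0
((546.6621704101562, 324.02703857421875), (25.646240234375, 
[... 599 characters left out ...]
0.0) 64.5
((568.0550537109375, 224.20370483398438), (142.82559204101562, 63.52956771850586), 0.8303154110908508) 7041.0
((134.5, 329.5), (299.0, 269.0), 90.0) 37808.5
{'clock': 0.1, 'joints': array([-1.381,  0.418, -0.01 ,  1.614,  0.005,  1.111, -0.053]), 'qvel': array([ 0.   ,  0.001,  0.001, -0.003,  0.002, -0.001, -0.   ]), 'joint_efforts': array([  0.002, -86.581,   0.68 , -43.563,   0.019,   0.005,   0.   ]), 'ee_pos': array([0.143, 0.608, 0.231]), 'orientation': array([[-0.   , -0.973,  0.229],
       [-0.001,  0.229,  0.973],
       [-1.   , -0.   , -0.001]]), 'wrist_force': array([ 0.502,  0.417, -0.366]), 'torque': array([ 0.047,  0.022, -0.013]), 'grip_width': 0.08548194640207152}
```

View pics/s0.png

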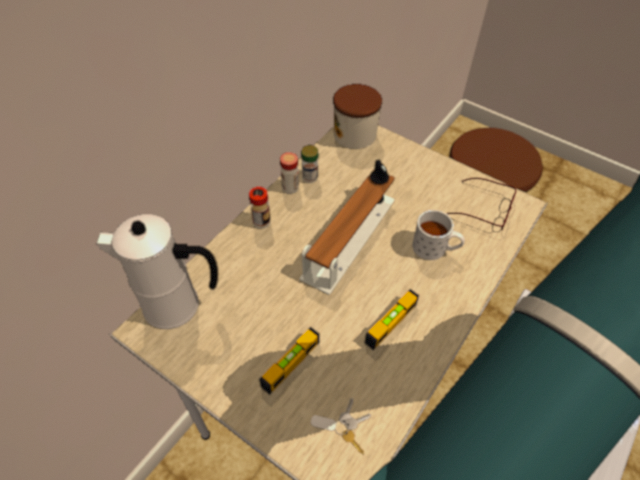

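View pics/t0.png

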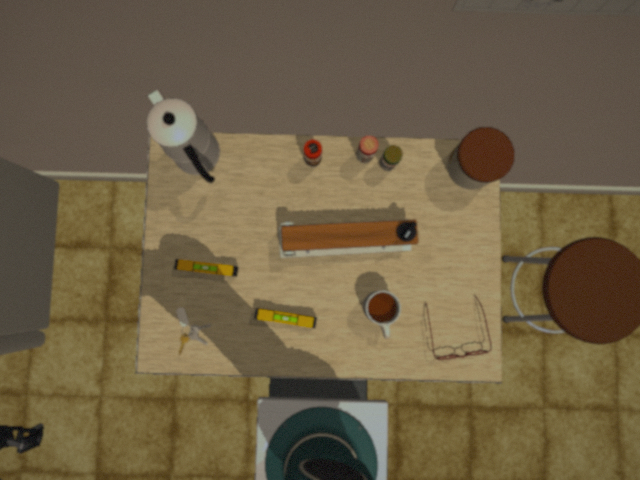

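Candidates for the level: A is at top (206,268) / scene (291,358), B at top (285,318) / scene (393,316). A is farther left (+y), so I take A. I'll check it in a crop that also shows the shelf.

Run:
```python
from h import *
np.set_printoptions(precision=4,suppress=True)
t=cv2.imread('pics/t0.png');s=cv2.imread('pics/s0.png')
r=lambda i,x,y,w,h,k:cv2.resize(i[y:y+h,x:x+w],None,fx=k,fy=k,interpolation=cv2.INTER_CUBIC)
A=r(t,270,205,160,60,5)      # 800x300
B=r(t,165,245,80,60,5)       # 400x300
C=r(s,250,320,80,60,5)
cv2.imwrite('pics/c1.png',np.vstack([A,np.hstack([B,C])]))
b=grab('top');a=grab('scene')
print('level',onz(b,206,268,.042),'ends',onz(b,175,264.5,.042),onz(b,238,271,.042), 'scene',onz(a,291,358,.021))
print('other',onz(b,285,318,.042))
for n,u,v in(('knob',406,231),):print(n,onz(b,u,v,.11))
print('knob tri',tri(b,(406,231),a,(380,169)))
print('jars',[onz(b,*p,.1) for p in((313,147),(369,145),(392,155))],'mug',onz(b,382,307,.09))
```

```text
level [0.4644 0.2914 0.042 ] ends [0.4708 0.3669 0.042 ] [0.4593 0.2136 0.042 ] scene [0.4669 0.2902 0.021 ]
other [0.3498 0.0962 0.042 ]
knob [ 0.5603 -0.1802  0.11  ]
knob tri (array([ 0.5588, -0.1786,  0.1199]), np.float64(0.0009617667201499523))
jars [array([0.7554, 0.0403, 0.1   ]), array([ 0.764 , -0.0923,  0.1   ]), array([ 0.7414, -0.1471,  0.1   ])] mug [ 0.3838 -0.1299  0.09  ]
```

View pics/c1.png

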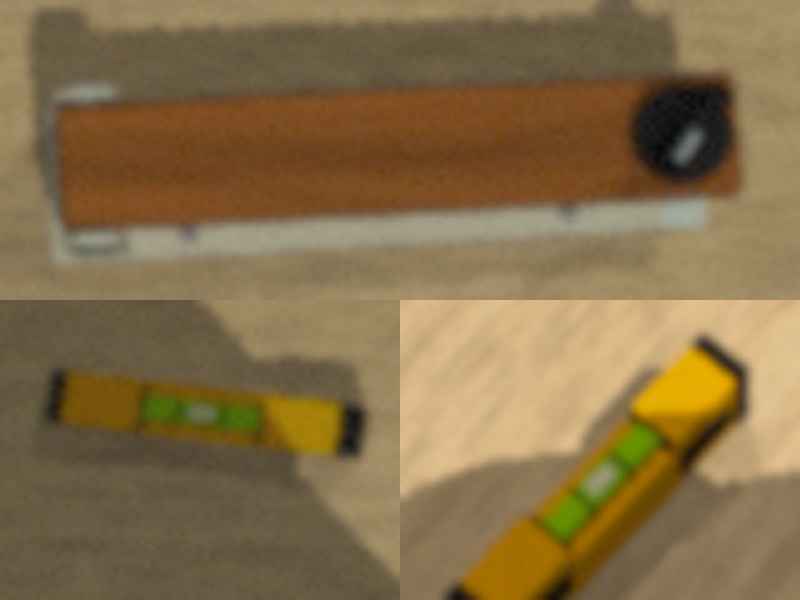

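The crop confirms A is a spirit level with a green vial. It lies about 4° off the y axis, centred near (0.465, 0.291). I'm moving above it now.

>>> play_rows(
  plan=[
    {"dp": [3.2, -3.2, -0.6], "dr": [0, 0, -8.1]},
    {"dp": [3.2, -3.2, -0.6], "dr": [0, 0, -8.1]},
    {"dp": [3.2, -3.2, -0.6], "dr": [0, 0, -8.1]},
    {"dp": [3.2, -3.2, -0.6], "dr": [0, 0, -8.1]},
    {"dp": [3.2, -3.2, -0.6], "dr": [0, 0, -8.1]},
    {"dp": [3.2, -3.2, -0.6], "dr": [0, 0, -8.1]},
    {"dp": [3.2, -3.2, -0.6], "dr": [0, 0, -8.1]},
    {"dp": [3.2, -3.2, -0.6], "dr": [0, 0, -8.1]},
    {"dp": [3.2, -3.1, -0.6], "dr": [0, 0, -8.1]},
    {"dp": [3.4, -3.1, -0.6], "dr": [0, 0, -8.1]},
  ],
  jaw=0.8,
  squeeze=50,
)

```text
clock: 1.45
ee_pos: [0.4658, 0.2894, 0.1711]
orientation: [[-0.0, 0.078, 0.997], [0.0, 0.997, -0.078], [-1.0, 0.0, -0.0]]
wrist_force: [0.5, 1.3, 0.1]
grip_width: 0.0681
```

Run:
```python
from h import *
np.set_printoptions(precision=4,suppress=True)
w=grab('wrist','w1.png');s=robot.get_state();print(s['clock'],s['ee_pos'],s['orientation'],s['joints'],s['grip_width'])
print(w['xyz'],w['rotation'])
for c in blobs(w,(18,120,90),(36,255,255)):print(cv2.minAreaRect(c),cv2.contourArea(c))
b=grab('top')
# board centreline
for u,v,z in((282.8,238.5,.092),(417,231.8,.08)):print(onz(b,u,v,z))
```

```text
1.5 [0.4697 0.2843 0.1707] [[ 0.0015  0.0914  0.9958]
 [-0.002   0.9958 -0.0914]
 [-1.     -0.0019  0.0017]] [-0.9439  0.373   0.4221  1.8754 -0.184   0.9312 -0.5288] 0.06802568463586932
[0.4721 0.3677 0.3136] [[ 0.997  -0.0731 -0.0242]
 [-0.077  -0.9478 -0.3093]
 [-0.0003  0.3103 -0.9506]]
((216.18772888183594, 415.89752197265625), (37.09387969970703, 8.101874351501465), 83.1572265625) 139.0
((5.5, 275.5), (11.0, 15.0), 0.0) 97.0
((321.69720458984375, 283.965087890625), (37.44288635253906, 46.69501495361328), 2.4895527362823486) 1578.5
((310.87841796875, 216.98483276367188), (14.727326393127441, 77.70858764648438), 1.3971810340881348) 871.5
((69.5, 159.0), (28.0, 61.0), 90.0) 757.0
((323.5484619140625, 189.93402099609375), (41.775047302246094, 136.5862579345703), 2.602562189102173) 3099.0
[0.5367 0.105  0.092 ]
[ 0.5626 -0.2117  0.08  ]
```

View pics/w1.png

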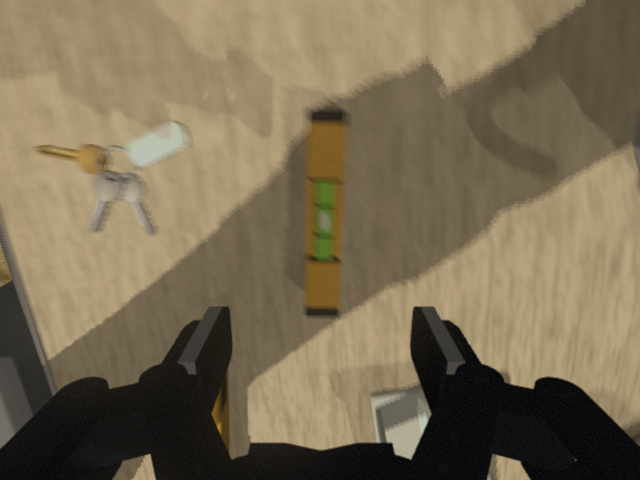

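The wrist view shows the level from (328,112) to (322,313), between and ahead of the open fingers. I'll work out the residual offset.

Run:
```python
from h import *
np.set_printoptions(precision=4,suppress=True)
w=grab('wrist');s=robot.get_state();print(s['ee_pos'],s['orientation'][:,2])
m=cv2.inRange(cv2.cvtColor(w['frame'],cv2.COLOR_BGR2HSV),(18,120,90),(75,255,255))
m[:,:280]=0;m[:,370:]=0
c=max(cv2.findContours(m,0,1)[0],key=cv2.contourArea);r=cv2.minAreaRect(c);print(r)
b=cv2.boxPoints(r);P=[onz(w,*p,.042) for p in b];print(np.array(P),np.mean(P,0))
e=onz(w,328,112,.042);f=onz(w,322,312,.042);print(e,f,(e+f)/2,np.linalg.norm(e-f),np.degrees(np.arctan2(*(e-f)[:2])))
```

```text
[0.4663 0.2884 0.1709] [ 0.9969 -0.0781  0.0001]
((316.5, 183.0), (138.0, 39.0), 90.0)
[[0.4591 0.3612 0.042 ]
 [0.4841 0.3591 0.042 ]
 [0.4774 0.2652 0.042 ]
 [0.4496 0.2675 0.042 ]] [0.4675 0.3132 0.042 ]
[0.479  0.3608 0.042 ] [0.4635 0.2182 0.042 ] [0.4713 0.2895 0.042 ] 0.14344458433064683 6.231669639189895
```

>>> play_rows(
  plan=[
    {"dp": [0.3, 0.1, -2], "dr": [0, 0, -1]},
    {"dp": [0, 0, -2.5], "dr": [0, 0, 0]},
    {"dp": [0, 0, -2.5], "dr": [0, 0, 0]},
    {"dp": [0, 0, -2.5], "dr": [0, 0, 0]},
    {"dp": [0, 0, -2.5], "dr": [0, 0, 0]},
    {"dp": [0, 0, -2], "dr": [0, 0, 0]},
    {"dp": [0, 0, -1.5], "dr": [0, 0, 0]},
    {"dp": [0, 0, -0.8], "dr": [0, 0, 0]},
    {"dp": [0, 0, 0], "dr": [0, 0, 0]},
    {"dp": [0, 0, 0], "dr": [0, 0, 0]},
  ],
)

```text
clock: 2.85
ee_pos: [0.4683, 0.2917, 0.0089]
orientation: [[0.001, 0.091, 0.996], [0.001, 0.996, -0.091], [-1.0, 0.001, 0.001]]
wrist_force: [0.0, -0.3, 0.0]
grip_width: 0.068
```

>>> play_rows(
  plan=[
    {"dp": [0, 0, 0], "dr": [0, 0, 0]},
    {"dp": [0, 0, 0], "dr": [0, 0, 0]},
    {"dp": [0, 0, 0], "dr": [0, 0, 0]},
    {"dp": [0, 0, 0], "dr": [0, 0, 0]},
    {"dp": [0, 0, 0], "dr": [0, 0, 0]},
    {"dp": [0, 0, 0], "dr": [0, 0, 0]},
    {"dp": [0, 0, 0], "dr": [0, 0, 0]},
    {"dp": [0, 0, 0], "dr": [0, 0, 0]},
    {"dp": [0, 0, 0], "dr": [0, 0, 0]},
    {"dp": [0, 0, 0], "dr": [0, 0, 0]},
  ],
  jaw=0,
  squeeze=50,
)

```text
clock: 4.1
ee_pos: [0.4681, 0.2916, 0.0087]
orientation: [[0.0, 0.091, 0.996], [0.0, 0.996, -0.091], [-1.0, 0.0, 0.0]]
wrist_force: [-1.3, -0.5, 6.6]
grip_width: 0.0253
```

>>> play_rows(
  plan=[
    {"dp": [0, 0, 4], "dr": [0, 0, 0]},
    {"dp": [0, 0, 5.5], "dr": [0, 0, 0]},
    {"dp": [0, -2, 4], "dr": [0, 0, 0]},
    {"dp": [1.1, -4.5, 1.5], "dr": [0, 0, 1.7]},
    {"dp": [1.3, -4.6, 0], "dr": [0, 0, 1.7]},
    {"dp": [1.3, -4.6, 0], "dr": [0, 0, 1.7]},
    {"dp": [1.3, -4.6, 0], "dr": [0, 0, 1.7]},
    {"dp": [1.3, -4.6, 0], "dr": [0, 0, 1.7]},
    {"dp": [1.0, -3.3, 0], "dr": [1, 0, 1.4]},
    {"dp": [0.4, -1.5, 0], "dr": [1.3, 0, 0]},
  ],
)

```text
clock: 5.35
ee_pos: [0.5451, -0.0077, 0.1583]
orientation: [[-0.0, -0.08, 0.997], [0.04, 0.996, 0.08], [-0.999, 0.04, 0.003]]
wrist_force: [-0.5, -0.4, -1.7]
grip_width: 0.0252
```

>>> play_rows(
  plan=[
    {"dp": [0, 0, -1], "dr": [0, 0, 0]},
    {"dp": [0, 0, -1], "dr": [0, 0, 0]},
    {"dp": [0, 0, -1], "dr": [0, 0, 0]},
    {"dp": [0, 0, 0], "dr": [0, 0, 0]},
    {"dp": [0, 0, 0], "dr": [0, 0, 0]},
    {"dp": [0, 0, 0], "dr": [0, 0, 0]},
    {"dp": [0, 0, 0], "dr": [0, 0, 0]},
    {"dp": [0, 0, 0], "dr": [0, 0, 0]},
    {"dp": [0, 0, 0], "dr": [0, 0, 0]},
    {"dp": [0, 0, 0], "dr": [0, 0, 0]},
  ],
)

```text
clock: 6.6
ee_pos: [0.545, -0.0056, 0.1283]
orientation: [[-0.0, -0.082, 0.997], [0.04, 0.996, 0.081], [-0.999, 0.04, 0.003]]
wrist_force: [0.1, 0.4, -1.3]
grip_width: 0.0251
```

Run:
```python
from h import *
np.set_printoptions(precision=4,suppress=True)
w=grab('wrist','w2.png');t=grab('top');s=grab('scene');q=robot.get_state();print(q['clock'],q['ee_pos'],q['orientation'],q['wrist_force'],q['grip_width'])
c=lambda i,x,y,k,W,H:cv2.resize(i['frame'][y:y+H//k,x:x+W//k],(W,H),interpolation=cv2.INTER_CUBIC)
W=cv2.resize(w['frame'],(400,300))
cv2.imwrite('pics/c2.png',np.vstack([np.hstack([W,c(s,290,150,3,400,300)]),c(t,250,190,4,800,300)]))
```

```text
6.75 [ 0.5449 -0.0056  0.1283] [[-0.0003 -0.0815  0.9967]
 [ 0.0401  0.9959  0.0815]
 [-0.9992  0.04    0.0029]] [-0.8205 -0.269  -2.1783] 0.025323147825150723
```

View pics/c2.png

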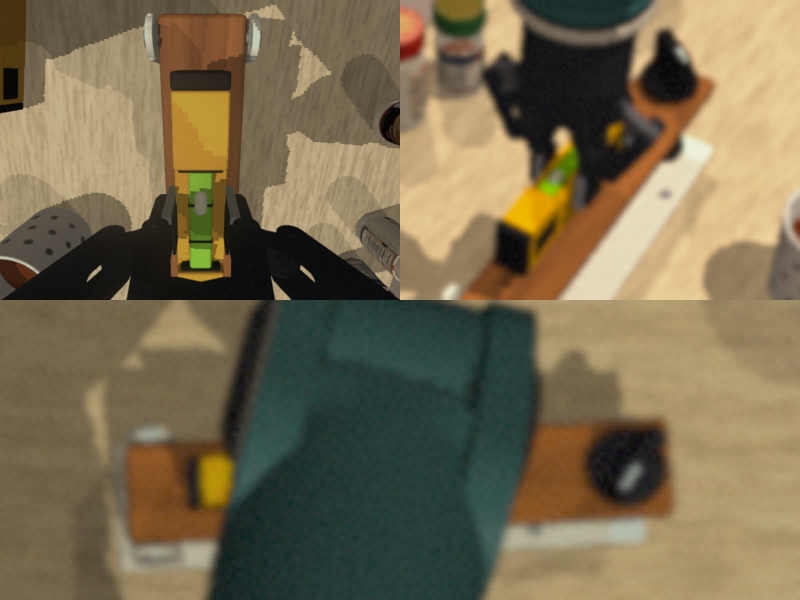

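The level hangs aligned over the board (wrist panel: level centre at x≈201, board centre at ≈203). Lowering to contact.

>>> play_rows(
  plan=[
    {"dp": [0, 0, -0.9], "dr": [0, 0, 0]},
    {"dp": [0, 0, -0.9], "dr": [0, 0, 0]},
    {"dp": [0, 0, -0.5], "dr": [0, 0, 0]},
    {"dp": [0, 0, -0.2], "dr": [0, 0, 0]},
    {"dp": [0, 0, -0.1], "dr": [0, 0, 0]},
    {"dp": [0, 0, -0.1], "dr": [0, 0, 0]},
    {"dp": [0, 0, -0.1], "dr": [0, 0, 0]},
    {"dp": [0, 0, -0.1], "dr": [0, 0, 0]},
    {"dp": [0, 0, 0], "dr": [0, 0, 0]},
    {"dp": [0, 0, 0], "dr": [0, 0, 0]},
  ],
)

```text
clock: 8.0
ee_pos: [0.545, -0.0056, 0.0993]
orientation: [[-0.0, -0.082, 0.997], [0.04, 0.996, 0.081], [-0.999, 0.04, 0.003]]
wrist_force: [-0.1, -0.3, -2.2]
grip_width: 0.0252
```

>>> play_rows(
  plan=[
    {"dp": [0, 0, -0.1], "dr": [0, 0, 0]},
    {"dp": [0, 0, -0.1], "dr": [0, 0, 0]},
    {"dp": [0, 0, -0.05], "dr": [0, 0, 0]},
    {"dp": [0, 0, -0.05], "dr": [0, 0, 0]},
    {"dp": [0, 0, 0], "dr": [0, 0, 0]},
    {"dp": [0, 0, 0], "dr": [0, 0, 0]},
    {"dp": [0, 0, 0], "dr": [0, 0, 0]},
    {"dp": [0, 0, 0], "dr": [0, 0, 0]},
    {"dp": [0, 0, 0], "dr": [0, 0, 0]},
    {"dp": [0, 0, 0], "dr": [0, 0, 0]},
  ],
)

```text
clock: 9.25
ee_pos: [0.545, -0.0057, 0.0963]
orientation: [[-0.0, -0.081, 0.997], [0.04, 0.996, 0.081], [-0.999, 0.04, 0.003]]
wrist_force: [-1.3, -1.7, 2.1]
grip_width: 0.0251
```

>>> play_rows(
  plan=[
    {"dp": [0, 0, 0], "dr": [0, 0, 0]},
    {"dp": [0, 0, 0], "dr": [0, 0, 0]},
    {"dp": [0, 0, 0], "dr": [0, 0, 0]},
    {"dp": [0, 0, 0], "dr": [0, 0, 0]},
    {"dp": [0, 0, 0], "dr": [0, 0, 0]},
    {"dp": [0, 0, 0], "dr": [0, 0, 0]},
    {"dp": [0, 0, 1], "dr": [0, 0, 0]},
    {"dp": [0, 0, 3], "dr": [0, 0, 0]},
    {"dp": [0, 0, 5], "dr": [0, 0, 0]},
    {"dp": [0, 0, 3.5], "dr": [0, 0, 0]},
  ],
  jaw=0.65,
)

```text
clock: 10.5
ee_pos: [0.5452, -0.0058, 0.224]
orientation: [[0.002, -0.081, 0.997], [0.04, 0.996, 0.081], [-0.999, 0.04, 0.005]]
wrist_force: [-0.9, 0.3, -0.1]
grip_width: 0.0553
```

>>> play_rows(
  plan=[
    {"dp": [0.2, -3.5, 2], "dr": [-1.1, 0, -4]},
    {"dp": [0.2, -3.5, 0], "dr": [-1.2, 0, -8]},
    {"dp": [0.2, -3.5, 0], "dr": [0, 0, -8]},
    {"dp": [0.2, -3.5, 0], "dr": [0, 0, -8]},
    {"dp": [0.2, -3.0, 0], "dr": [0, 0, -8]},
    {"dp": [0, 0, 0], "dr": [0, 0, 0]},
    {"dp": [0, 0, 0], "dr": [0, 0, 0]},
    {"dp": [0, 0, 0], "dr": [0, 0, 0]},
    {"dp": [0, 0, 0], "dr": [0, 0, 0]},
    {"dp": [0, 0, 0], "dr": [0, 0, 0]},
  ],
)

```text
clock: 11.75
ee_pos: [0.555, -0.1753, 0.2413]
orientation: [[0.003, 0.519, 0.855], [-0.002, 0.855, -0.519], [-1.0, 0.0, 0.003]]
wrist_force: [-0.7, -0.4, 1.1]
grip_width: 0.0554
```

Run:
```python
from h import *
np.set_printoptions(precision=4,suppress=True)
w=grab('wrist','w3.png');t=grab('top','t3.png');s=grab('scene','s3.png');q=robot.get_state();print(q['clock'],q['ee_pos'],q['orientation'],q['joints'],q['grip_width'])
c=lambda i,x,y,k,W,H:cv2.resize(i['frame'][y:y+H//k,x:x+W//k],(W,H),interpolation=cv2.INTER_CUBIC)
cv2.imwrite('pics/c3.png',np.vstack([np.hstack([cv2.resize(w['frame'],(400,300)),c(s,300,150,4,400,300)]),c(t,270,200,5,800,300)]))
```

```text
11.9 [ 0.555  -0.1755  0.2413] [[ 0.0028  0.5196  0.8544]
 [-0.0017  0.8544 -0.5196]
 [-1.     -0.      0.0032]] [-0.2767  0.3915  0.6831  1.7337 -0.2716  1.1098 -0.0558] 0.055416207466069685
```

View pics/c3.png

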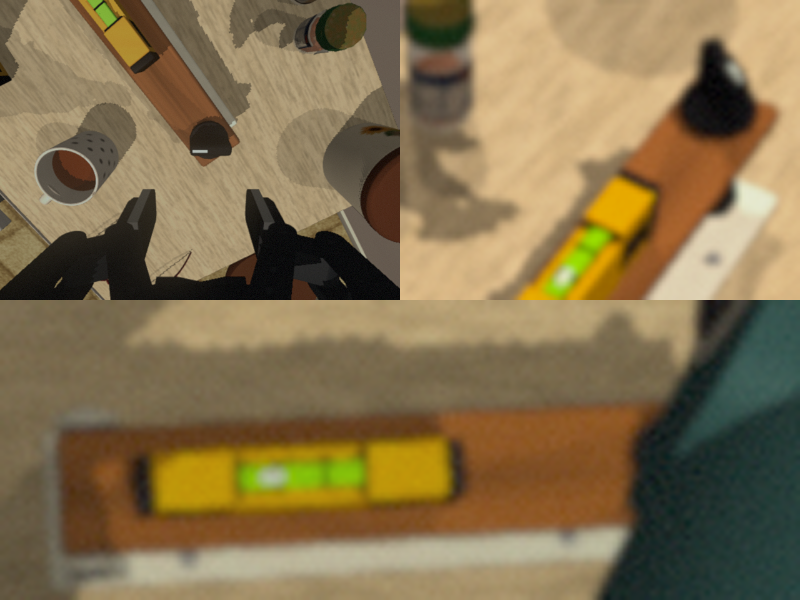

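Run:
```python
from h import *
i=cv2.imread('pics/w3.png')[220:350,350:510]
i=cv2.convertScaleAbs(i,alpha=2.2,beta=20)
cv2.imwrite('pics/c4.png',cv2.resize(i,None,fx=4.5,fy=4.5,interpolation=cv2.INTER_CUBIC))
```

```text
(no output)
```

View pics/c4.png

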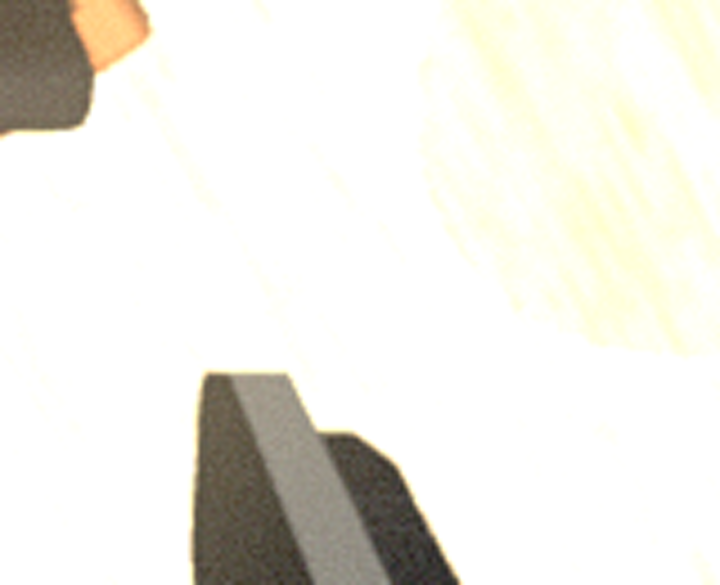

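The crop missed: the composite was scaled by 1.6, so the knob is at (336,222) full-res. Redoing it there.

Run:
```python
from h import *
i=cv2.imread('pics/w3.png')[170:270,270:400]
i=cv2.convertScaleAbs(i,alpha=1.8,beta=20)
cv2.imwrite('pics/c5.png',cv2.resize(i,None,fx=5,fy=5,interpolation=cv2.INTER_CUBIC))
w=grab('wrist');print(onz(w,336,240,.11),onz(w,336,222,.10),proj(w,[.559,-.1795,.1]),w['camera_matrix'][0,0],w['xyz'])
```

```text
[ 0.55917372 -0.19161787  0.11      ] [ 0.5648614  -0.18276222  0.1       ] [326.80636752 222.34137539] 403.90568815265965 [ 0.59600782 -0.10827541  0.3837315 ]
```

View pics/c5.png

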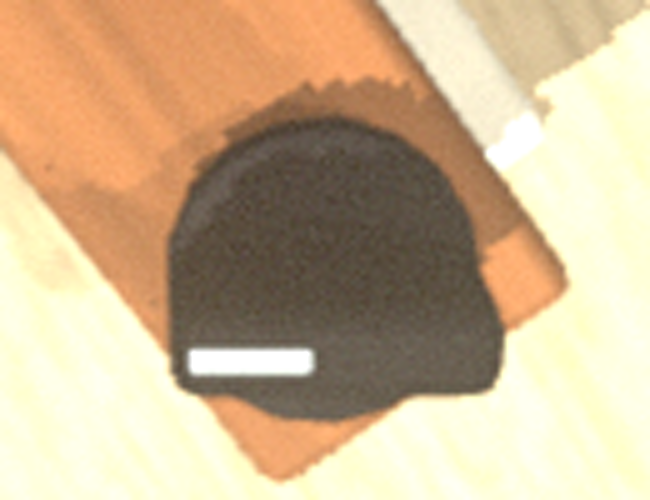

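The white mark lies along the bar, which is horizontal in this image. So the bar runs along the current jaw axis (−31°), with its centre near (338,242) in the wrist picture. The bubble sits about 14 mm to the left, so the knob needs about 1.8 rad.

Run:
```python
from h import *
np.set_printoptions(precision=4,suppress=True)
w=grab('wrist')
w['frame'],t,s=cv2.imread('pics/w3.png'),grab('top'),grab('scene')
i=cv2.cvtColor(cv2.imread('pics/t0.png'),6);print(i[225:240,400:416].max(), np.unravel_index(i[225:242,398:414].argmax(),(17,16)))
p,e=tri(w,(320.4,242.4),t,(407.6,234.2));print('marker',p,e)
for z in(.11,.12,.13):print(z,onz(w,337.8,242,z),onz(w,320.4,242.4,z),onz(t,407.6,234.2,z))
```

```text
112 (np.int64(8), np.int64(10))
marker [ 0.5514 -0.1816  0.1273] 0.0016735261813891683
0.11 [ 0.5595 -0.1936  0.11  ] [ 0.5487 -0.1874  0.11  ] [ 0.553 -0.184  0.11 ]
0.12 [ 0.5608 -0.1905  0.12  ] [ 0.5504 -0.1845  0.12  ] [ 0.5519 -0.1821  0.12  ]
0.13 [ 0.5622 -0.1874  0.13  ] [ 0.5522 -0.1816  0.13  ] [ 0.5508 -0.1803  0.13  ]
```

>>> play_rows(
  plan=[
    {"dp": [0.1, -0.1, 0], "dr": [0, 0, 9]},
    {"dp": [0.1, -0.2, 0], "dr": [0, 0, 9]},
    {"dp": [0.1, -0.2, 0], "dr": [0, 0, 9]},
    {"dp": [0.1, -0.2, 0], "dr": [0, 0, 9]},
    {"dp": [0.1, -0.2, 0], "dr": [0, 0, 9]},
    {"dp": [0.05, -0.15, 0], "dr": [0, 0, 9]},
    {"dp": [0, 0, -2], "dr": [0, 0, 9]},
    {"dp": [0, 0, -2], "dr": [0, 0, 9]},
    {"dp": [0, 0, -2], "dr": [0, 0, 9]},
    {"dp": [0, 0, -2], "dr": [0, 0, 9]},
  ],
)

```text
clock: 13.35
ee_pos: [0.5605, -0.1861, 0.1606]
orientation: [[0.002, -0.857, 0.515], [0.003, 0.515, 0.857], [-1.0, -0.0, 0.003]]
wrist_force: [0.1, -0.4, -0.8]
grip_width: 0.0552
```

>>> play_rows(
  plan=[
    {"dp": [0, 0, 0], "dr": [1.3, 0, 0]},
    {"dp": [0, 0, 0], "dr": [1.3, 0, 0]},
    {"dp": [0, 0, -1.2], "dr": [0, 0, 0]},
    {"dp": [0, 0, -1.2], "dr": [0, 0, 0]},
    {"dp": [0, 0, -1.2], "dr": [0, 0, 0]},
    {"dp": [0, 0, -1.2], "dr": [0, 0, 0]},
    {"dp": [0, 0, -0.9], "dr": [0, 0, 0]},
    {"dp": [0, 0, -0.6], "dr": [0, 0, 0]},
    {"dp": [0, 0, 0], "dr": [0, 0, 0]},
    {"dp": [0, 0, 0], "dr": [0, 0, 0]},
  ],
)

```text
clock: 14.6
ee_pos: [0.5607, -0.1862, 0.0986]
orientation: [[0.002, -0.854, 0.52], [0.048, 0.519, 0.853], [-0.999, 0.023, 0.042]]
wrist_force: [0.0, -0.3, 0.1]
grip_width: 0.056
```

Run:
```python
from h import *
np.set_printoptions(precision=4,suppress=True)
w=grab('wrist','w6.png');s=grab('scene');t=grab('top');q=robot.get_state();print(q['clock'],q['ee_pos'],q['orientation'],q['joints'],q['wrist_force'])
c=lambda i,x,y,k,W,H:cv2.convertScaleAbs(cv2.resize(i['frame'][y:y+H//k,x:x+W//k],(W,H),interpolation=cv2.INTER_CUBIC),alpha=1.6)
cv2.imwrite('pics/c6.png',np.vstack([np.hstack([cv2.resize(cv2.convertScaleAbs(w['frame'],alpha=1.6),(400,300)),c(s,300,140,4,400,300)]),c(t,270,200,5,800,300)]))
```

```text
14.75 [ 0.5606 -0.1861  0.0986] [[ 0.0024 -0.8543  0.5198]
 [ 0.048   0.5193  0.8532]
 [-0.9988  0.0229  0.0422]] [ 0.0686  0.535   0.2931  1.8054 -0.2596  0.8502  1.5225] [-0.356   0.8977  0.3575]
```

View pics/c6.png

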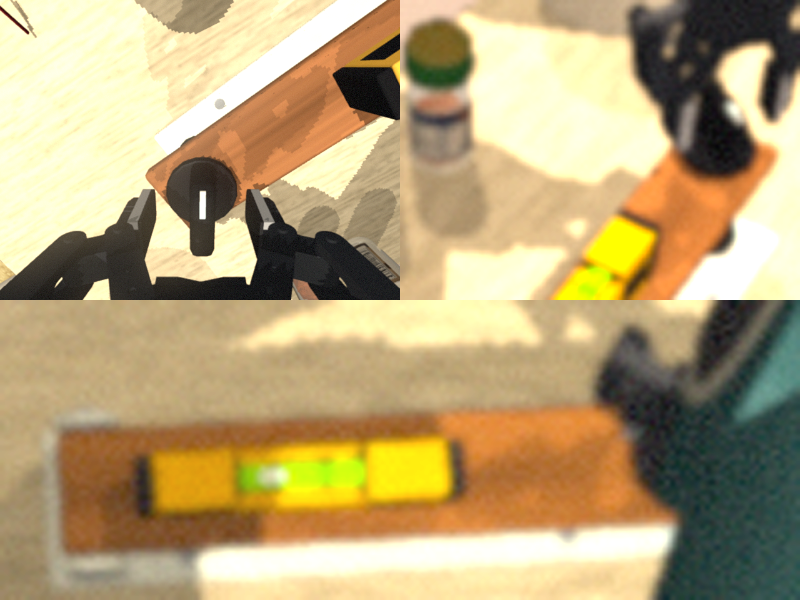

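The bar stands upright and centred between the open pads (wrist panel, (203,225)), and the top view still shows the bubble. I'll grip it and turn.

>>> play_rows(
  plan=[
    {"dp": [0, 0, 0], "dr": [0, 0, 0]},
    {"dp": [0, 0, 0], "dr": [0, 0, 0]},
    {"dp": [0, 0, 0], "dr": [0, 0, 0]},
    {"dp": [0, 0, 0], "dr": [0, 0, 0]},
    {"dp": [0, 0, 0], "dr": [0, 0, 0]},
    {"dp": [0, 0, 0], "dr": [0, 0, 0]},
    {"dp": [0, 0, 0], "dr": [0, 0, 0]},
    {"dp": [0, 0, 0], "dr": [0, 0, 0]},
    {"dp": [0, 0, 0], "dr": [0, 0, 0]},
    {"dp": [0, 0, 0], "dr": [0, 0, 0]},
  ],
  jaw=0,
  squeeze=40,
)

```text
clock: 16.0
ee_pos: [0.5608, -0.1856, 0.0985]
orientation: [[0.002, -0.855, 0.519], [0.049, 0.519, 0.853], [-0.999, 0.023, 0.043]]
wrist_force: [-0.5, 4.9, 5.2]
grip_width: 0.0134
```

>>> play_rows(
  plan=[
    {"dp": [0, 0, 0.06], "dr": [-0.1, 0.2, -5]},
    {"dp": [0, 0, 0.06], "dr": [-0.1, 0.2, -5]},
    {"dp": [0, 0, 0.06], "dr": [-0.1, 0.2, -5]},
    {"dp": [0, 0, 0.06], "dr": [-0.1, 0.2, -5]},
    {"dp": [0, 0, 0.06], "dr": [-0.1, 0.2, -5]},
    {"dp": [0, 0, 0.06], "dr": [-0.1, 0.2, -5]},
    {"dp": [0, 0, 0.06], "dr": [-0.1, 0.2, -5]},
    {"dp": [0, 0, 0.06], "dr": [-0.1, 0.2, -5]},
    {"dp": [0, 0, 0], "dr": [0, 0, 0]},
    {"dp": [0, 0, 0], "dr": [0, 0, 0]},
  ],
)

```text
clock: 17.25
ee_pos: [0.561, -0.1851, 0.1034]
orientation: [[0.003, -0.321, 0.947], [0.033, 0.947, 0.32], [-0.999, 0.031, 0.013]]
wrist_force: [1.8, 7.7, 7.7]
grip_width: 0.0133
```

```bash
cat > bub.py <<'E'
from h import *
def measure(n,box):
    d=grab(n);x,y,w,h=box;f=d['frame'][y:y+h,x:x+w]
    H=cv2.cvtColor(f,cv2.COLOR_BGR2HSV)
    g=cv2.inRange(H,(36,90,60),(75,255,255)); g=cv2.morphologyEx(g,cv2.MORPH_CLOSE,np.ones((9,9)))
    n_,l,st,_=cv2.connectedComponentsWithStats(g);k=1+st[1:,4].argmax();m=(l==k)
    pts=np.argwhere(m)[:,::-1].astype(float)
    (cx,cy),(a,b),_=cv2.minAreaRect(pts.astype(np.float32))
    u=np.linalg.svd(pts-pts.mean(0),full_matrices=False)[2][0]; u*=np.sign(u[0])
    wt=np.clip(150-H[...,1].astype(float)[m],0,None)  # pale = low saturation
    s=(pts-[cx,cy])@u; L=max(a,b)
    return (wt*s).sum()/max(wt.sum(),1), L, (cx+x,cy+y), wt.sum(), d
if __name__=='__main__':
    for n,box in(('top',(295,225,80,30)),('scene',(290,180,90,100))):
        o,L,c,w,d=measure(n,box);print(n,'off px %.2f len %.1f -> mm %.1f'%(o,L,o/L*62),c,w)
    q=robot.get_state();print(q['clock'],q['ee_pos'],q['wrist_force'])
E
python3 bub.py
```

```text
top off px -3.86 len 23.2 -> mm -10.3 (329.5276222229004, 234.5248613357544) 1326.0
scene off px -3.25 len 19.7 -> mm -10.2 (344.07691955566406, 214.88461303710938) 891.0
17.35 [ 0.56101192 -0.18510838  0.10337102] [1.12668608 9.0442058  7.74171172]
```

>>> play_rows(
  plan=[
    {"dp": [0, 0, 0.06], "dr": [-0.1, 0.1, -5]},
    {"dp": [0, 0, 0.06], "dr": [-0.1, 0.1, -5]},
    {"dp": [0, 0, 0.06], "dr": [-0.1, 0.1, -5]},
    {"dp": [0, 0, 0.06], "dr": [-0.1, 0.1, -5]},
    {"dp": [0, 0, 0.06], "dr": [-0.1, 0.1, -5]},
    {"dp": [0, 0, 0.06], "dr": [-0.1, 0.1, -5]},
    {"dp": [0, 0, 0.06], "dr": [-0.1, 0.1, -5]},
    {"dp": [0, 0, 0.06], "dr": [-0.1, 0.1, -5]},
    {"dp": [0, 0, 0], "dr": [0, 0, 0]},
    {"dp": [0, 0, 0], "dr": [0, 0, 0]},
  ],
)

```text
clock: 18.6
ee_pos: [0.5614, -0.1848, 0.1082]
orientation: [[0.006, 0.363, 0.932], [0.017, 0.932, -0.363], [-1.0, 0.018, -0.001]]
wrist_force: [2.2, 9.5, 8.6]
grip_width: 0.0133
```

>>> play_rows(
  plan=[
    {"dp": [0, 0, 0], "dr": [0, 0, 0]},
    {"dp": [0, 0, 0], "dr": [0, 0, 0]},
    {"dp": [0, 0, 0], "dr": [0, 0, 0]},
    {"dp": [0, 0, 0], "dr": [0, 0, 0]},
    {"dp": [0, 0, 0], "dr": [0, 0, 0]},
    {"dp": [0, 0, 0], "dr": [0, 0, 0]},
    {"dp": [0, 0, 0], "dr": [0, 0, 0]},
    {"dp": [0, 0, 0], "dr": [0, 0, 0]},
    {"dp": [0, 0, 0], "dr": [0, 0, 0]},
    {"dp": [0, 0, 0], "dr": [0, 0, 0]},
  ],
)

```text
clock: 19.85
ee_pos: [0.5614, -0.1847, 0.1083]
orientation: [[0.006, 0.363, 0.932], [0.017, 0.932, -0.363], [-1.0, 0.018, -0.001]]
wrist_force: [3.3, 9.8, 8.3]
grip_width: 0.0131
```

```bash
python3 bub.py
```

```text
top off px -1.31 len 24.1 -> mm -3.4 (329.0248603820801, 234.47237586975098) 1386.0
scene off px -0.91 len 20.4 -> mm -2.8 (343.5999984741211, 214.20000457763672) 769.0
19.95 [ 0.56139892 -0.18473     0.10827059] [ 3.036851   10.46868853  7.91385995]
```

>>> play_rows(
  plan=[
    {"dp": [0, 0.02, 0.07], "dr": [-0.1, 0.1, -4.6]},
    {"dp": [0, 0.02, 0.07], "dr": [-0.1, 0.1, -4.6]},
    {"dp": [0, 0.02, 0.07], "dr": [-0.1, 0.1, -4.6]},
    {"dp": [0, 0.02, 0.07], "dr": [-0.1, 0, -4.6]},
    {"dp": [0, 0.02, 0.06], "dr": [-0.1, 0, -4.6]},
    {"dp": [0, 0, 0], "dr": [0, 0, 0]},
    {"dp": [0, 0, 0], "dr": [0, 0, 0]},
    {"dp": [0, 0, 0], "dr": [0, 0, 0]},
    {"dp": [0, 0, 0], "dr": [0, 0, 0]},
    {"dp": [0, 0, 0], "dr": [0, 0, 0]},
  ],
)

```text
clock: 21.2
ee_pos: [0.5615, -0.1845, 0.1112]
orientation: [[0.005, 0.699, 0.715], [0.005, 0.715, -0.699], [-1.0, 0.007, -0.0]]
wrist_force: [8.3, 3.8, -3.7]
grip_width: 0.0132
```

>>> play_rows(
  plan=[
    {"dp": [0, 0, 0], "dr": [0, 0, 0]},
    {"dp": [0, 0, 0], "dr": [0, 0, 0]},
    {"dp": [0, 0, 0], "dr": [0, 0, 0]},
    {"dp": [0, 0, 0], "dr": [0, 0, 0]},
    {"dp": [0, 0, 0], "dr": [0, 0, 0]},
    {"dp": [0, 0, 0], "dr": [0, 0, 0]},
    {"dp": [0, 0, 0], "dr": [0, 0, 0]},
    {"dp": [0, 0, 0], "dr": [0, 0, 0]},
    {"dp": [0, 0, 0], "dr": [0, 0, 0]},
    {"dp": [0, 0, 0], "dr": [0, 0, 0]},
  ],
)

```text
clock: 22.45
ee_pos: [0.5615, -0.1845, 0.1113]
orientation: [[0.005, 0.699, 0.716], [0.005, 0.715, -0.699], [-1.0, 0.007, -0.0]]
wrist_force: [8.4, 4.0, -4.2]
grip_width: 0.0133
```

```bash
python3 bub.py
```

```text
top off px 0.01 len 24.1 -> mm 0.0 (328.9972381591797, 234.44751358032227) 1257.0
scene off px 0.12 len 20.4 -> mm 0.4 (343.5167350769043, 214.12825775146484) 1076.0
22.55 [ 0.56146842 -0.18450291  0.11122873] [ 8.52880621  4.07784451 -3.4895724 ]
```

The bubble is centred (0.0 mm top, 0.4 mm scene). Releasing the knob and lifting.

>>> play_rows(
  plan=[
    {"dp": [0, 0, 0], "dr": [0, 0, 0]},
    {"dp": [0, 0, 0], "dr": [0, 0, 0]},
    {"dp": [0, 0, 0], "dr": [0, 0, 0]},
    {"dp": [0, 0, 0], "dr": [0, 0, 0]},
    {"dp": [0, 0, 0], "dr": [0, 0, 0]},
    {"dp": [0, 0, 0.5], "dr": [0, 0, 0]},
    {"dp": [0, 0, 2], "dr": [0, 0, 0]},
    {"dp": [0, 0, 4], "dr": [0, 0, 0]},
    {"dp": [0, 0, 3], "dr": [0, 0, 0]},
    {"dp": [0, 0, 0.5], "dr": [0, 0, 0]},
  ],
  jaw=0.6,
)

```text
clock: 23.8
ee_pos: [0.5613, -0.1856, 0.2143]
orientation: [[0.007, 0.699, 0.715], [0.005, 0.715, -0.699], [-1.0, 0.008, 0.002]]
wrist_force: [0.7, 0.9, -0.5]
grip_width: 0.0514
```

```bash
python3 bub.py
python3 - <<'E'
from bub import *
o,L,c,w,t=measure('top',(295,225,80,30));o,L,e,w,s=measure('scene',(290,180,90,100))
print(onz(t,*c,.131),onz(s,*e,.131),tri(t,c,s,e),robot.get_state()['orientation'])
E
```

```text
top off px 0.04 len 24.1 -> mm 0.1 (328.9965515136719, 234.44138050079346) 1275.0
scene off px 0.10 len 20.4 -> mm 0.3 (343.5167350769043, 214.12825775146484) 1040.0
23.9 [ 0.56069566 -0.185061    0.21229162] [-0.97889188 -0.62511058 -0.14431467]
[ 0.54528046 -0.00163204  0.131     ] [ 0.54482927 -0.00432545  0.131     ] (array([ 0.54426279, -0.00187881,  0.13394196]), np.float64(0.0015823280078678622)) [[ 0.00291318  0.69912916  0.71498947]
 [ 0.00544925  0.71497079 -0.69913309]
 [-0.99998091  0.00593286 -0.00172689]]
```

>>> play_rows(
  plan=[
    {"dp": [-0.1, 1, 0], "dr": [0, 0, 4]},
    {"dp": [-0.1, 1.8, 0], "dr": [0, 0, 7]},
    {"dp": [-0.2, 1.8, 0], "dr": [0, 0, 7]},
    {"dp": [-0.2, 1.8, 0], "dr": [0, 0, 7]},
    {"dp": [-0.2, 1.8, 0], "dr": [0, 0, 7]},
    {"dp": [-0.2, 1.8, 0], "dr": [0, 0, 7]},
    {"dp": [-0.1, 1.8, 0], "dr": [0, 0, 6]},
    {"dp": [-0.1, 1.1, -2], "dr": [0, 0, 4]},
    {"dp": [0, 0, -2], "dr": [0, 0, 0]},
    {"dp": [0, 0, -1.7], "dr": [0, 0, 0]},
  ],
  jaw=0,
)

```text
clock: 25.25
ee_pos: [0.548, -0.0561, 0.1529]
orientation: [[-0.003, -0.081, 0.997], [0.006, 0.997, 0.081], [-1.0, 0.006, -0.002]]
wrist_force: [-0.3, 0.3, 0.2]
grip_width: 0.0001
```

>>> play_rows(
  plan=[
    {"dp": [0, 0, 0], "dr": [0, 0, 0]},
    {"dp": [0, 0, 0], "dr": [0, 0, 0]},
    {"dp": [0, 0, 0], "dr": [0, 0, 0]},
    {"dp": [0, 0, -0.4], "dr": [0, 0, 0]},
    {"dp": [0, 0, -0.4], "dr": [0, 0, 0]},
    {"dp": [0, 0, -0.4], "dr": [0, 0, 0]},
    {"dp": [0, 0, -0.2], "dr": [0, 0, 0]},
    {"dp": [0, 0, 0], "dr": [0, 0, 0]},
    {"dp": [0, 0, 0], "dr": [0, 0, 0]},
    {"dp": [0, 0, 0], "dr": [0, 0, 0]},
  ],
)

```text
clock: 26.5
ee_pos: [0.5485, -0.0561, 0.1404]
orientation: [[-0.001, -0.081, 0.997], [0.006, 0.997, 0.081], [-1.0, 0.006, -0.001]]
wrist_force: [0.2, -0.8, -0.7]
grip_width: 0.0002
```

Run:
```python
from h import *
np.set_printoptions(precision=4,suppress=True)
w=grab('wrist','w7.png');s=grab('scene');q=robot.get_state();print(q['clock'],q['ee_pos'],q['orientation'],q['wrist_force'],q['grip_width'])
c=cv2.resize(s['frame'][150:275,290:390],(480,600),interpolation=cv2.INTER_CUBIC)
cv2.imwrite('pics/c7.png',np.hstack([c,cv2.resize(w['frame'][:,200:440],(300,600))]))
```

```text
26.6 [ 0.5485 -0.0561  0.1403] [[-0.0015 -0.0808  0.9967]
 [ 0.0061  0.9967  0.0808]
 [-1.      0.0062 -0.001 ]] [ 0.7054 -0.3079  0.6039] 0.00010370325585217344
```

View pics/c7.png

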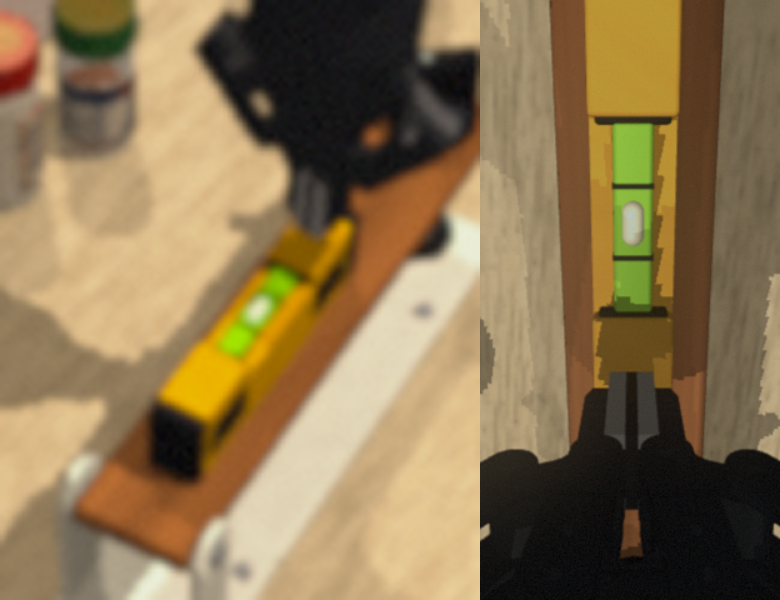

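The shut fingers are centred above the knob-side end block. The bubble sits midway between the lines (wrist crop: bubble y=223, lines at 186 and 257). Lowering gently.

>>> play_rows(
  plan=[
    {"dp": [0, 0, -0.1], "dr": [0, 0, 0]},
    {"dp": [0, 0, -0.1], "dr": [0, 0, 0]},
    {"dp": [0, 0, -0.1], "dr": [0, 0, 0]},
    {"dp": [0, 0, -0.1], "dr": [0, 0, 0]},
    {"dp": [0, 0, -0.1], "dr": [0, 0, 0]},
    {"dp": [0, 0, -0.05], "dr": [0, 0, 0]},
    {"dp": [0, 0, -0.05], "dr": [0, 0, 0]},
    {"dp": [0, 0, 0], "dr": [0, 0, 0]},
    {"dp": [0, 0, 0], "dr": [0, 0, 0]},
    {"dp": [0, 0, 0], "dr": [0, 0, 0]},
  ],
)

```text
clock: 27.85
ee_pos: [0.5485, -0.0561, 0.1343]
orientation: [[-0.002, -0.081, 0.997], [0.006, 0.997, 0.081], [-1.0, 0.006, -0.001]]
wrist_force: [-0.2, 0.3, 0.1]
grip_width: 0.0
```

>>> play_rows(
  plan=[
    {"dp": [0, 0, -0.03], "dr": [0, 0, 0]},
    {"dp": [0, 0, -0.03], "dr": [0, 0, 0]},
    {"dp": [0, 0, -0.03], "dr": [0, 0, 0]},
    {"dp": [0, 0, -0.03], "dr": [0, 0, 0]},
    {"dp": [0, 0, 0], "dr": [0, 0, 0]},
    {"dp": [0, 0, 0], "dr": [0, 0, 0]},
    {"dp": [0, 0, 0], "dr": [0, 0, 0]},
    {"dp": [0, 0, 0], "dr": [0, 0, 0]},
    {"dp": [0, 0, 0], "dr": [0, 0, 0]},
    {"dp": [0, 0, 0], "dr": [0, 0, 0]},
  ],
)

```text
clock: 29.1
ee_pos: [0.5489, -0.0561, 0.1341]
orientation: [[-0.001, -0.081, 0.997], [0.007, 0.997, 0.081], [-1.0, 0.007, 0.0]]
wrist_force: [-5.9, 2.2, 19.9]
grip_width: 0.0003
```

>>> play_rows(
  plan=[
    {"dp": [0, 0, 0.05], "dr": [0, 0, 0]},
    {"dp": [0, 0, 0], "dr": [0, 0, 0]},
    {"dp": [0, 0, 0], "dr": [0, 0, 0]},
    {"dp": [0, 0, 0], "dr": [0, 0, 0]},
    {"dp": [0, 0, 0], "dr": [0, 0, 0]},
    {"dp": [0, 0, 0], "dr": [0, 0, 0]},
    {"dp": [0, 0, 0], "dr": [0, 0, 0]},
    {"dp": [0, 0, 0], "dr": [0, 0, 0]},
    {"dp": [0, 0, 0], "dr": [0, 0, 0]},
    {"dp": [0, 0, 0], "dr": [0, 0, 0]},
  ],
)

```text
clock: 30.35
ee_pos: [0.5487, -0.0561, 0.1341]
orientation: [[-0.001, -0.081, 0.997], [0.006, 0.997, 0.081], [-1.0, 0.006, -0.001]]
wrist_force: [-4.5, 1.2, 12.3]
grip_width: 0.0001
```

Run:
```python
from bub import *
o,L,c,w,d=measure('scene',(290,180,90,100));print('scene mm',o/L*62)
o,L,c,w,d=measure('wrist',(270,60,100,210));print('wrist',o,L,o/L*62,c)
F=[]
for _ in range(6):
    cams.get_image('wrist');F.append(robot.get_state()['wrist_force'])
print(np.mean(F,0),np.std(F,0),robot.get_state()['clock'])
cv2.imwrite('pics/c8.png',np.hstack([d['frame'][:,200:440],cv2.resize(grab('scene')['frame'][110:280,230:470],(480,340)).repeat(1,0)[:340] if 0 else cv2.resize(grab('scene')['frame'][110:350,230:490],(520,480))]))
```

```text
scene mm -1.1240864024175419
wrist 0.7672312648384669 156.0 0.30492524628195483 (322.5, 176.0)
[-3.58161834  1.14537162 11.55366463] [0.41627743 0.43574633 0.44843796] 30.75
```

View pics/c8.png

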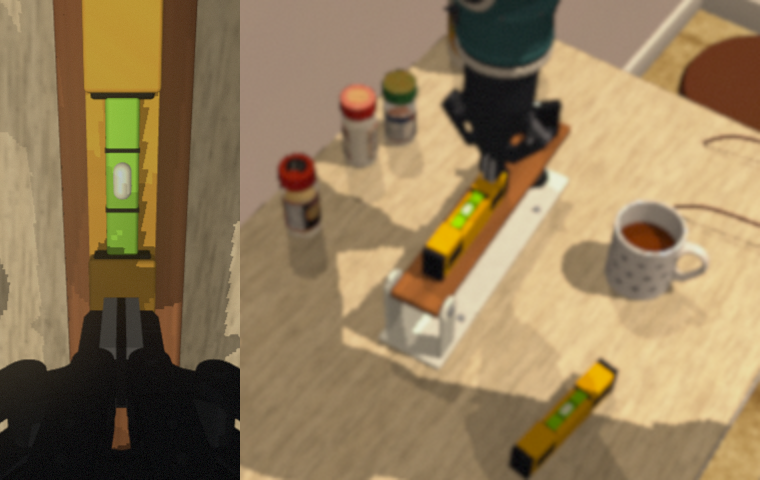

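The bubble is midway between the lines (180, with lines at 150 and 211), and the mug and jars are in place. I'll trim the 11.5 N slightly toward 10 N, then hand in.

>>> play_rows(
  plan=[
    {"dp": [0, 0, 0.007], "dr": [0, 0, 0]},
    {"dp": [0, 0, 0], "dr": [0, 0, 0]},
    {"dp": [0, 0, 0], "dr": [0, 0, 0]},
    {"dp": [0, 0, 0], "dr": [0, 0, 0]},
    {"dp": [0, 0, 0], "dr": [0, 0, 0]},
    {"dp": [0, 0, 0], "dr": [0, 0, 0]},
    {"dp": [0, 0, 0], "dr": [0, 0, 0]},
    {"dp": [0, 0, 0], "dr": [0, 0, 0]},
    {"dp": [0, 0, 0], "dr": [0, 0, 0]},
    {"dp": [0, 0, 0], "dr": [0, 0, 0]},
  ],
)

```text
clock: 32.05
ee_pos: [0.5487, -0.0561, 0.1342]
orientation: [[-0.001, -0.081, 0.997], [0.006, 0.997, 0.081], [-1.0, 0.006, -0.001]]
wrist_force: [-3.4, 0.7, 10.7]
grip_width: 0.0003
```

Run:
```python
from bub import *
F=[]
for _ in range(6):
    o,L,c,w,d=measure('wrist',(270,60,100,210));F.append(robot.get_state()['wrist_force'])
m=np.mean(F,0);print(o/L*62,m,robot.get_state()['clock'])
if 8.5<m[2]<11.8: print(robot.finish_job())
```

```text
-0.49227693923211596 [-3.145676    0.80007903 10.73479972] 32.35
the job is handed in; nothing more can be done
None
```

The job is done and handed in at about 32 s. I put the leftmost yellow level lengthwise on the free part of the board and let go. I then turned the black knob about 103° clockwise until the bubble was centred and released it. The arm finished with shut fingers pressing on the level's knob-side end block.

**Last checks:**
- **Press force:** 10.7 N downward, with about 3 N sideways. It overshot to about 20 N for a moment before I trimmed it back.
- **Bubble:** −0.5 mm from the middle in the last wrist reading, against the ±3 mm allowed. An earlier pair of readings while pressing differed slightly: +0.3 mm from the wrist camera and −1.1 mm from the scene camera.
- **Mug and jars:** they looked unmoved in the last picture. I judged this by eye and did not measure it.

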